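Unclamp the carved tablet and lay it in the packing tray

ROBOT

A 6-joint arm with a two-finger parallel gripper is mounted at the origin on the work surface. World frame = base frame: x ahead of the robot, y to its left, z up, the work surface at z = 0. Lengths are in m, angles in degrees, forces in N, time in s.
With the tool pointing down it reaches from about 0.25 to 0.775 m from the base axis. Payload 4 kg.
Tool frame: the origin (TCP) lies on the mounting face of the last link; the fingertips stand 199 mm ahead of it and the grasp point (between the pads) lies 180 mm ahead of it; z points along the fingers, y is the line along which they close (so a half turn about z gives the same grasp; the last joint's range is limited). The gripper opens to 94 mm and grips with 3 to 60 N. Pads are 16 mm wide; open, the fingers measure 119 mm over their backs; the gripper's body (75 mm by 177 mm) begins 78 mm behind the grasp point.
Start: joints at [60.04, 4.996, 78.535, -0, 96.463, -5.907], TCP at [0.224, 0.502, 0.405] pointing down, gripper open.
Joint ranges: [-177.83, 177.83], [-43.37, 116.18], [15.69, 146.23], [-61.86, 241.86], [9.47, 152.12], [-147.06, 147.06]. Speed limits (degrees/s): [159.86, 159.86, 180, 180, 180, 180].

INTERFACE

Orientations are given as a 3x3 rotation matrix whose columns are the frame's x, y, z axes.
In Python, from cell import bot, vision gives the robot as it stands.
- The arm moves only by the tool arm_command, never from a script. Its argument "motion" is a list of rows, each a list of 3 entries, a list of its own where there are three numbers: the finger opening in mm, from 0 to 94, then the shift along the world's x, y, z in mm, then the turn about the world's z in rad. A call has 1 to 12 rows; each row shifts and turns the commanded pose from where the row before left it; what a row does not reach is not made up. A row lasts 1/8 s, in which the tool goes at most 62.5 mm and 10.7 degrees, less where a joint would pass 70% of its speed; a pose out of reach is approached as far as the arm can. A call is refused whole if a number of a shift passes 62.5 or a number of a turn 0.188, either way. A call with a gripper value outside its range is refused whole. The fingers move at their own pace and stop on an object; "force" is the grip in N (left out, the last holds). Time passes only in rows, so rows that do not move let the fingers close. It gives the time, the measured TCP pose, the force, the opening and the grip force at its end, in the units of the state.
- bot.get_obs(): the state, without advancing time (a new reading comes with each control period).
- vision.camera(name): name is "side" or "top" or "wrist"; returns (picture, depth): 480x640x3 uint8, red, green, blue; 480x640 float32, m along the optical axis (not along the pixel's ray), 0 where there is no reading.
- vision.get_calibration(name): a dict with "mtx" (3x3 intrinsics, pixels), "view" (4x4, takes a point from world to camera coordinates); the wrist camera has in their place "mount" (4x4, takes a point from camera to tool coordinates, whose origin is the TCP and whose axes are the flange's). Camera axes: x right, y down, z forward; pixel columns grow to the right and rows downward; lengths in m; the calibration is good to about 2 mm. The wrist camera is an equidistant fisheye: a pixel r from the principal point sees the ray r / f radians off the axis. A picture is of the moment at which its call begins: read the wrist's pose just before it. get_calibration takes no time and is no camera call.
- bot.sign_off(): hands the job in; it is judged then, once.
The state is a dict: "time_s": time; "joints": joint angles; "joint_velocities": joint speeds; "joint_efforts": joint torques, N m; "ee_pos": TCP position; "tool_rot": TCP orientation; "contact_force": force on the tool from outside, world axes, zero at the start; "moment": the same for the moment, N m; "grip_width": finger opening in m; "gripper_force": force on a finger pad.
Only numpy, scipy, OpenCV 4.12 (cv2) and the standard library are available. Lean on these libraries where they do the work, as an engineer would, in place of code of your own. Each camera call takes 0.05 s, during which the arm holds its last target. There are 200 camera calls.

TASK

Open the bench vise by drawing its sliding jaw well back while the stone tablet stays standing in it, then lift the tablet out and lean it on the middle of the sloping rest, lower edge on the ledges and carved face up, and let go of it. Then take it again another way and lay it flat, carved face up, across both battens in the middle of the packing tray, square with the tray. Set the stone down gently both times and leave the mallet, chisel and pot where they are.

Things in the scene. Friction and masses are not known exactly. Their poses are not given: they have to be found in the camera images.
- vise: grey bench vise, fixed. Origin on the bench under the middle of the tablet's slot. Bed 200 mm (x, -145 to +55) by 110 mm (y), top 30 mm above the bench. The fixed steel jaw stands at x = +13 to +43 mm (backed by a rib to +55 mm), 110 mm long in y, top 56 mm above the bench. The sliding jaw facing it opens towards the vise's -x.
- jaw (a joint): travel of the sliding jaw in m along the vise's -x: 0 = closed on the tablet, 0.040 = fully open. Stiff: takes about 12 to 16 N, and stays where it is left. Jaw block 28 mm thick (vise x = -13 to -41 mm when closed), 110 mm long, top 56 mm above the bench; a low carriage plate (top at 45 mm, 50 mm wide) runs back to the knob.
- jaw_knob (a point): point on the axis of the sliding jaw's upright round steel knob, 26 mm in diameter, rising from 44 to 90 mm above the bench; the point is 76 mm above the bench, 90 mm behind the tablet's middle when closed. It moves with the jaw; axes as the vise's.
- tablet: loose grey stone tablet, 140 mm long (its y), 62 wide (its z), 26 thick (its x), about 0.6 kg. Starts standing on a long edge on the vise bed between the jaws (bottom 30, top 92 mm above the bench; it sticks out past the jaw ends). Origin: middle of that lower edge. The carved face is +x (towards the fixed jaw at the start): three dark rosettes in a border.
- tablet_mid (a point): centre of the tablet, 31 mm along its z from its origin; axes as the tablet's.
- rest: fixed wooden rest; origin under its middle. Base 160 (x) x 110 (y) x 15 mm. Two cheeks 25 mm wide at x = -47 and +47 mm, open between for the fingers, form a 45-degree slope looking to +y and up, bearing on 42 of the tablet's 62 mm (upper edge overhangs). Ledges square to the slope, 20 mm proud, at its foot. Slope and ledge meet at y = +13 mm, 55 mm above the bench.
- rest_seat (a point): where the tablet's centre (tablet_mid) is when it leans properly in the middle of the rest: 86 mm above the bench, over the rest's origin; the tablet's length then runs along the rest's x, and its carved face looks along the rest's +y and up at 45 degrees. Axes as the rest's.
- tray: open plywood packing tray, fixed to the bench, 176 (x) by 160 (y) mm outside, 162 by 146 mm inside, walls 36 mm high and 7 mm thick, floor 7 mm thick. Origin under its middle. Two wooden battens, 22 mm wide, run along y at x = -45 and +45 mm; their tops are 25 mm above the bench.
- tray_seat (a point): middle of the tray at the height of the batten tops (25 mm above the bench), axes as the tray's. The tablet is to lie with its length along the tray's x (either way round), its back on the battens, so that tablet_mid is 13 mm above this point.
- mallet: bystander: round wooden mallet standing on its head, 72 mm across, 163 mm high; origin under it.
- chisel: bystander: steel chisel lying on the bench, about 195 mm long along its x, 26 mm wide; origin under its middle.
- pot: bystander: white ceramic cup, 72 mm across, 85 mm high; origin under it.
Things that resemble listed ones, but are neither listed nor needed, are in the scene too. What is meant by the tablet is not red, and is the larger of those in its own colour.

How it is judged (in metres and radians):
On the way, in this order (a step that is already met when the one before it is completed fails the run):
1. the sliding jaw is open by more than 20 mm while the tablet still stands in the vise (value of joint jaw above 0.02 m and distance of tablet_mid from where it was at the start of the episode below 0.025 m and angle between tablet's own z axis and vertical below 0.2 rad), for 0.2 s.
2. the tablet leans in the middle of the sloping rest (centre within 20 mm of rest_seat), carved face up at about 45 degrees, let go of and still (distance between tablet_mid and rest_seat below 0.02 m and angle between tablet's own x axis and vertical between 0.6 and 0.97 rad and angle between the y axis of tablet and the x axis of rest, either way round below 0.15 rad and contact force between the fingers and tablet below 0.1 N and contact force between tablet and rest above 1 N and linear speed of tablet below 0.03 m/s), for 0.3 s.
At the end, for the whole second after the job is handed in: The tablet lies still and flat (within 0.1 rad), carved face up, on both battens of the tray, its centre within 22 mm of the tray's middle and its length within 0.15 rad of the tray's x (angle between tablet's own x axis and vertical below 0.1 rad and horizontal distance between tablet_mid and tray_seat below 0.022 m and angle between the y axis of tablet and the x axis of tray, either way round below 0.15 rad and z of tablet_mid in the frame of tray_seat between 0.008 and 0.018 m and linear speed of tablet below 0.02 m/s); the robot touches nothing.
It fails at once if the mallet, chisel or pot is pushed more than 30 mm from its place (distance of any of mallet, chisel, pot from where it was at the start of the episode above 0.03 m).
It fails at once if the tablet strikes the sloping rest with more than 100 N (dropped or rammed) (contact force between tablet and rest above 100 N).
It fails at once if the tablet strikes the tray with more than 70 N (dropped or rammed) (contact force between tablet and tray above 70 N).
It fails at once if the tablet falls free: it moves faster than 0.25 m/s with no finger touching it (dropped or tipped over) (linear speed of tablet above 0.25 m/s and contact force between the fingers and tablet below 0.05 N).
It also fails if it takes over 72 s, if anything falls off the work surface, if the arm or the gripper's body presses on something with over 40 N, if the wrist force passes 120 N, or if a joint passes its speed limit or range.

## Working session

There is one attempt and no reset: what is moved stays moved. The work goes in short steps, Python scripts to look and compute and a tool call to move; the robot and the scene stay as the last step left them, time stands still between calls to the robot, and variables do not carry over. Pictures are saved under pics/ and viewed, at most 10 in all, crops included, and the job is handed in when it is done.

Besides the shell and the picture viewer there is one more tool, called after "Emit:" as name(argument=value, ...) on one line, values as JSON. arm_command: Moves the arm, as the interface text tells. Its arguments: {"type":"object","properties":{"motion":{"type":"array","items":{"type":"array"}},"force":{"type":"number"}},"required":["motion"]}

```bash
ls; mkdir -p pics
python3 - <<'E'
from cell import bot, vision
import cv2, numpy as np
o=bot.get_obs(); print({k:np.round(v,3).tolist() for k,v in o.items()})
for n in ['top','side']:
    p,d=vision.camera(n); cv2.imwrite(f'pics/{n}0.png',p[...,::-1]); np.savez(f'{n}0.npz',p=p,d=d)
    print(n,{k:np.round(v,3).tolist() for k,v in vision.get_calibration(n).items()})
print(vision.get_calibration('wrist'))
E
```

```text
pics
{'time_s': 0.0, 'joints': [60.042, 5.039, 78.62, -0.0, 96.463, -5.908], 'joint_velocities': [0.101, 0.013, 0.13, 0.118, -0.056, 0.07], 'joint_efforts': [-0.0, -34.018, -30.243, 0.072, 0.033, -0.0], 'ee_pos': [0.224, 0.502, 0.404], 'tool_rot': [[-0.913, 0.408, -0.001], [0.408, 0.913, -0.002], [0.0, -0.002, -1.0]], 'contact_force': [0.251, 0.44, -0.237], 'moment': [-0.002, 0.027, 0.039], 'gripper_force': 0.0, 'grip_width': 0.094}
top {'mtx': [[564.974, 0.0, 325.199], [0.0, 564.974, 234.092], [0.0, 0.0, 1.0]], 'view': [[-0.079, -0.997, -0.003, 0.042], [-0.976, 0.078, -0.203, 0.534], [0.203, -0.013, -0.979, 1.182], [0.0, 0.0, 0.0, 1.0]]}
side {'mtx': [[438.937, 0.0, 316.794], [0.0, 438.937, 239.192], [0.0, 0.0, 1.0]], 'view': [[0.992, -0.127, -0.015, -0.534], [-0.091, -0.62, -0.779, 0.112], [0.09, 0.774, -0.627, 0.796], [0.0, 0.0, 0.0, 1.0]]}
{'mtx': array([[371.64829954,   0.        , 320.4003166 ],
       [  0.        , 371.64829954, 238.90684428],
       [  0.        ,   0.        ,   1.        ]]), 'mount': array([[ 4.35112256e-04, -9.58676806e-01, -2.84497088e-01,
         8.25543113e-02],
       [ 9.99999829e-01,  3.05688491e-04,  4.99322212e-04,
         3.64129978e-04],
       [-3.91721138e-04, -2.84497257e-01,  9.58676774e-01,
         1.93935887e-02],
       [ 0.00000000e+00,  0.00000000e+00,  0.00000000e+00,
         1.00000000e+00]])}
```

View pics/top0.png

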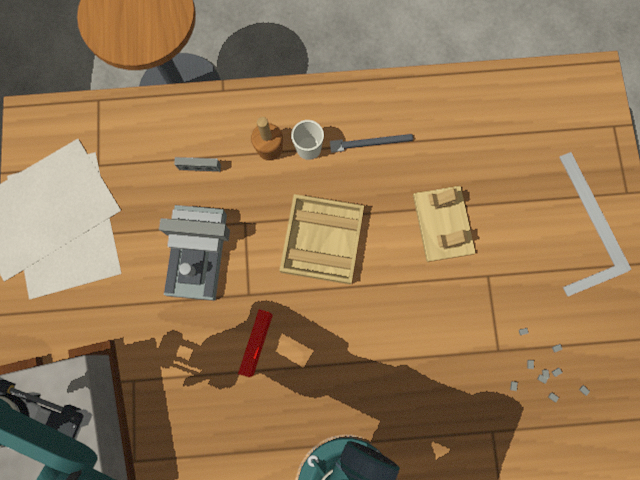

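View pics/side0.png

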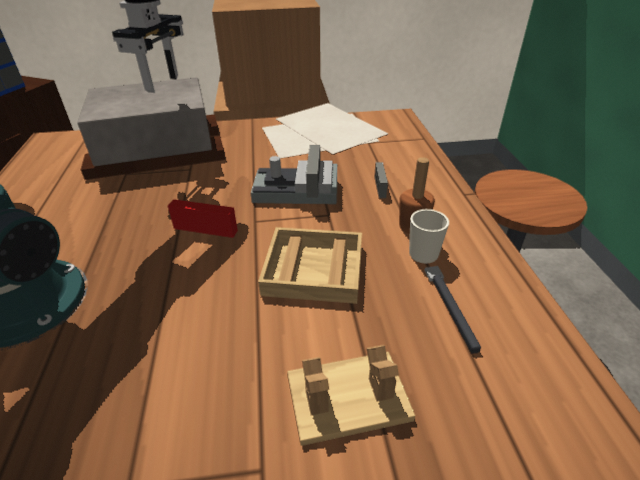

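Candidates for the tablet in the top view are the slab in the vise (195,228), the small grey slab (198,163), and the red slab (256,343). By the description it is the large grey one in the vise. A close crop will check this, together with the rest.

```bash
cat > h.py <<'E'
import numpy as np, cv2
from cell import bot, vision
def cloud(n, d):
    c=vision.get_calibration(n); K=c['mtx']; V=c['view']
    v,u=np.mgrid[:480,:640]
    P=np.stack([(u-K[0,2])/K[0,0]*d,(v-K[1,2])/K[1,1]*d,d],-1)
    return (P-V[:3,3])@V[:3,:3], d>0   # R^T (p-t)
def rect(W,m):
    r=cv2.minAreaRect((W[m][:,:2]*1000).astype(np.float32)); return np.round(r[0],1),np.round(r[1],1),round(r[2],1)
def blob(m,u,v):
    n,l=cv2.connectedComponents(m.astype(np.uint8)); return l==l[v,u]
E
python3 - <<'E'
from h import *
f=np.load('top0.npz'); p,d=f['p'],f['d']; W,ok=cloud('top',d); z=W[...,2]*1000
a=cv2.resize(p[190:310,150:250],None,fx=4,fy=4,interpolation=cv2.INTER_CUBIC)
b=cv2.resize(p[170:290,400:490],None,fx=4,fy=4,interpolation=cv2.INTER_CUBIC)
cv2.imwrite('pics/crop1.png',np.hstack([a,b])[...,::-1])
def q(name,u0,u1,v0,v1,lo,hi):
    m=np.zeros(z.shape,bool); m[v0:v1,u0:u1]=1; m&=ok&(z>lo)&(z<hi)
    print(name,rect(W,m) if m.sum()>8 else None,m.sum(),np.round(z[m].mean(),1))
q('tab top',150,250,190,310,85,97)
q('vise bed+',150,250,190,310,20,98)
q('jaws',150,250,190,310,52,60)
q('knob',150,210,250,310,80,97)
q('tray rim',270,380,185,295,31,42)
q('battens',290,360,200,275,20,29)
q('rest all',400,490,175,275,9,120)
q('cheek far',425,470,182,213,55,120)
q('cheek near',430,480,220,255,55,120)
for (u,v) in [(445,197),(435,197),(455,200),(458,239)]: print(u,v,np.round(W[v,u]*1000))
q('mallet',245,290,110,165,30,200);q('cup',285,330,110,165,30,200);q('table',500,560,300,450,-20,20)
q('small',165,235,150,180,10,120);q('chisel',325,420,125,160,5,60)
E
```

```text
tab top (array([522.2, 289. ]), array([142.7, 116.4]), 80.0) 920 91.7
vise bed+ (array([521.7, 288.4]), array([142.5, 201. ]), 80.9) 4916 53.3
jaws (array([559.5, 288. ]), array([135. , 152.8]), 49.5) 1118 56.1
knob (array([477.6, 298.4]), array([23.5, 24.3]), 73.1) 124 89.6
tray rim (array([531.9,   6.6]), array([160.1, 177.9]), 75.8) 968 36.2
battens (array([528.9,   7.6]), array([146.6, 170.2]), 75.8) 1267 25.1
rest all (array([ 548.8, -276.5]), array([161.6, 120.4]), 5.4) 3346 28.0
cheek far (array([ 594.3, -265.5]), array([27.1, 61.9]), 5.5) 359 69.5
cheek near (array([ 500.7, -272.9]), array([26.3, 61.8]), 6.2) 361 70.2
445 197 [ 595. -270.   66.]
435 197 [ 598. -249.   61.]
455 200 [ 584. -288.   75.]
458 239 [ 498. -284.   74.]
mallet (array([758.5, 111.2]), array([66.4, 71.4]), 18.0) 945 89.6
cup (array([755.6,  20.8]), array([68.9, 71.9]), 86.3) 648 65.0
table (array([ 204.5, -421.5]), array([135.7, 323.7]), 82.1) 8968 1.2
small (array([729.8, 292. ]), array([125.8,  25.4]), 86.3) 536 36.6
chisel (array([ 758.6, -129. ]), array([217.2,  85.4]), 84.6) 778 13.5
```

View pics/crop1.png

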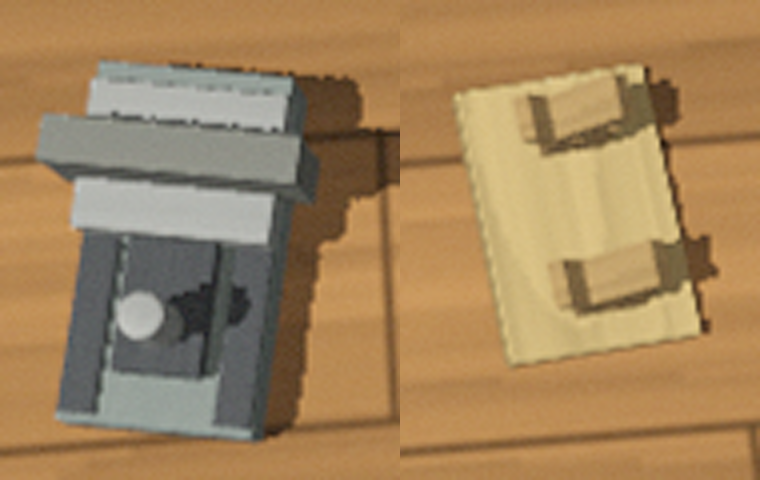

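The crop shows the large grey tablet in the vise at about (175,150), so the choice is right. The two cheeks of the rest are at (585,105) and (620,270). Next come the slope side and exact poses.

Run:
```python
from h import *
f=np.load('top0.npz'); p,d=f['p'],f['d']; W,ok=cloud('top',d); M=W*1000; z=M[...,2]
def q(name,u0,u1,v0,v1,lo,hi,extra=None):
    m=np.zeros(z.shape,bool); m[v0:v1,u0:u1]=1; m&=ok&(z>lo)&(z<hi)
    if extra is not None: m&=extra
    print(name,rect(W,m),m.sum()); return m
q('tab',150,240,190,250,88,97,M[...,0]>515)
q('jaws',150,240,190,310,54,59)
q('fixedjaw',150,240,190,228,53,59)
q('bed',150,240,190,310,26,34)
q('slidejaw',150,240,228,255,53,59)
b=q('base',400,490,175,275,11,19)
q('b1',290,360,200,228,22,28); q('b2',285,360,245,275,22,28)
# cheek profiles
c=np.array([548,-271]);a=np.radians(5.6); ex=np.array([np.cos(a),np.sin(a)]); ey=np.array([-ex[1],ex[0]])
R=(M[...,:2]-c); X=R@ex; Y=R@ey
for s in (47,-47):
    m=ok&(abs(X-s)<9)&(abs(Y)<60)
    print(s,[(y,np.round(np.median(z[m&(abs(Y-y)<2)]),0)) for y in range(-56,57,4) if (m&(abs(Y-y)<2)).any()])
```

```text
tab (array([565.7, 280.5]), array([141. ,  26.8]), 80.0) 748
jaws (array([538.5, 278.4]), array([128.4, 147.6]), 82.3) 834
fixedjaw (array([602.5, 276.6]), array([110.7,  33.3]), 79.8) 391
bed (array([518.6, 285.5]), array([119.9, 205.6]), 72.8) 1069
slidejaw (array([540.6, 278.3]), array([ 49.4, 136.8]), 1.1) 560
base (array([ 548. , -272.2]), array([160.9, 110.6]), 5.2) 2212
b1 (array([589.3,  -5.2]), array([152.6,  61.8]), 84.4) 546
b2 (array([474.2,  21.6]), array([146.8,  61.1]), 73.8) 525
47 [(-56, np.float64(15.0)), (-52, np.float64(15.0)), (-48, np.float64(16.0)), (-44, np.float64(16.0)), (-40, np.float64(16.0)), (-36, np.float64(17.0)), (-32, np.float64(14.0)), (-28, np.float64(78.0)), (-24, np.float64(82.0)), (-20, np.float64(85.0)), (-16, np.float64(83.0)), (-12, np.float64(77.0)), (-8, np.float64(74.0)), (-4, np.float64(70.0)), (0, np.float64(66.0)), (4, np.float64(63.0)), (8, np.float64(60.0)), (12, np.float64(56.0)), (16, np.float64(59.0)), (20, np.float64(62.0)), (24, np.float64(41.0)), (28, np.float64(63.0)), (32, np.float64(20.0)), (36, np.float64(15.0)), (40, np.float64(15.0)), (44, np.float64(16.0)), (48, np.float64(16.0)), (52, np.float64(11.0)), (56, np.float64(1.0))]
-47 [(-56, np.float64(16.0)), (-52, np.float64(16.0)), (-48, np.float64(15.0)), (-44, np.float64(16.0)), (-40, np.float64(18.0)), (-36, np.float64(15.0)), (-32, np.float64(15.0)), (-28, np.float64(78.0)), (-24, np.float64(80.0)), (-20, np.float64(84.0)), (-16, np.float64(83.0)), (-12, np.float64(79.0)), (-8, np.float64(76.0)), (-4, np.float64(72.0)), (0, np.float64(68.0)), (4, np.float64(66.0)), (8, np.float64(59.0)), (12, np.float64(57.0)), (16, np.float64(60.0)), (20, np.float64(63.0)), (24, np.float64(64.0)), (28, np.float64(41.0)), (32, np.float64(60.0)), (36, np.float64(16.0)), (40, np.float64(15.0)), (44, np.float64(16.0)), (48, np.float64(16.0)), (52, np.float64(14.0)), (56, np.float64(3.0))]
```

Poses found:
- Vise: yaw -10°, tablet at (566,280).
- Rest: (548,-272), yaw 5.4°, with its slope facing world +y.
- Tray: (531,7), yaw -14.2°.

Now I go above the knob.

Emit:
arm_command(motion=[[50, [32, -26, 0], -0.166], [50, [32, -26, 0], -0.166], [50, [32, -26, 0], -0.166], [50, [32, -26, 0], -0.166], [50, [32, -26, 0], -0.166], [50, [31, -25, 0], -0.165], [50, [31, -25, 0], -0.165], [50, [31, -25, 0], -0.165], [50, [0, 0, -50], 0], [50, [0, 0, 0], 0]], force=40)

```text
time_s: 1.35
ee_pos: [0.4763, 0.2962, 0.349]
tool_rot: [[0.174, 0.985, -0.011], [0.985, -0.174, -0.005], [-0.007, -0.01, -1.0]]
contact_force: [-0.2, 0.6, -0.1]
grip_width: 0.05
gripper_force: 0.0
```

Emit:
arm_command(motion=[[50, [0, 0, -40], 0], [50, [0, 0, -40], 0], [50, [0, 0, -15], 0], [50, [0, 0, 0], 0], [20, [0, 0, 0], 0], [20, [0, 0, 0], 0], [20, [0, 0, 0], 0], [20, [0, 0, 0], 0]], force=40)

```text
time_s: 2.35
ee_pos: [0.4778, 0.2973, 0.2612]
tool_rot: [[0.173, 0.985, 0.003], [0.985, -0.173, 0.001], [0.002, 0.003, -1.0]]
contact_force: [1.7, 0.7, 4.4]
grip_width: 0.0252
gripper_force: 40.0
```

Emit:
arm_command(motion=[[20, [-3, 0.5, 0], 0], [20, [-4, 0.7, 0], 0], [20, [-4, 0.7, 0], 0], [20, [-4, 0.7, 0], 0], [20, [-4, 0.7, 0], 0], [20, [-4, 0.7, 0], 0], [20, [-4, 0.7, 0], 0], [20, [-4, 0.7, 0], 0], [20, [-4, 0.7, 0], 0], [20, [-2, 0.4, 0], 0], [20, [0, 0, 0], 0], [20, [0, 0, 0], 0]])

```text
time_s: 3.85
ee_pos: [0.443, 0.3033, 0.2612]
tool_rot: [[0.174, 0.985, 0.011], [0.985, -0.174, 0.001], [0.003, 0.011, -1.0]]
contact_force: [13.2, -1.8, 0.1]
grip_width: 0.0254
gripper_force: 40.1
```

Emit:
arm_command(motion=[[50, [0, 0, 0], 0], [50, [0, 0, 0], 0], [50, [0, 0, 25], 0], [50, [0, 0, 50], 0], [50, [0, 0, 0], 0]])

```text
time_s: 4.47
ee_pos: [0.4405, 0.3044, 0.3391]
tool_rot: [[0.173, 0.985, 0.007], [0.985, -0.173, 0.004], [0.005, 0.006, -1.0]]
contact_force: [0.4, 0.4, -0.7]
grip_width: 0.0502
gripper_force: 0.0
```

Run:
```python
from h import *
print(bot.get_obs()['ee_pos'])
p,d=vision.camera('top'); W,ok=cloud('top',d); z=W[...,2]*1000
m=ok&(z>87)&(z<97)&(W[...,0]>.515)&(W[...,0]<.62)&(W[...,1]>.18)&(W[...,1]<.37)
print(rect(W,m),m.sum())
s,_=vision.camera('side'); cv2.imwrite('pics/s1.png',np.hstack([cv2.resize(p[170:320,120:260],None,fx=3,fy=3),cv2.resize(s[130:220,230:350],(380,450)*1 if 0 else (360,450))])[...,::-1])
```

```text
[0.44050146 0.30435604 0.33906839]
(array([566. , 280.6]), array([140.2,  27. ]), 80.1) 657
```

View pics/s1.png

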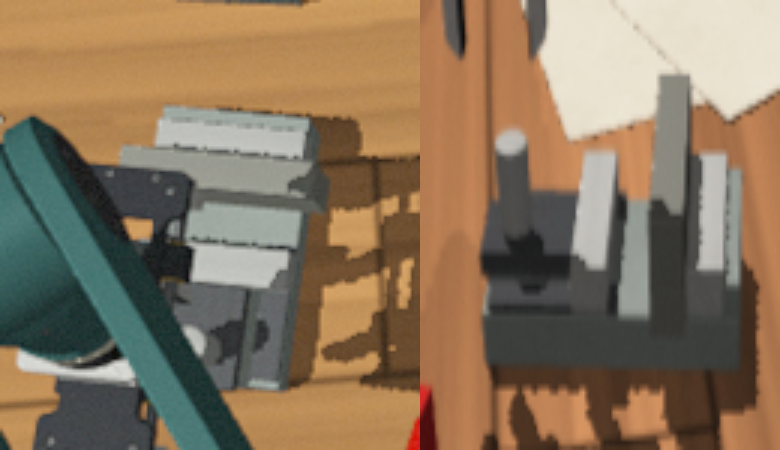

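Left (top) and right (side) views both show the jaw open and the tablet still standing (side crop 672,200). Grasp the tablet next.

Emit:
arm_command(motion=[[50, [31, -6, 0], 0], [50, [32, -6, 0], 0], [50, [32, -6, 0], 0], [50, [30, -6, 0], 0], [50, [0, 0, 0], 0], [50, [0, 0, -35], 0], [50, [0, 0, -30], 0], [50, [0, 0, -15], 0], [50, [0, 0, 0], 0], [50, [0, 0, 0], 0]])

```text
time_s: 5.82
ee_pos: [0.5636, 0.28, 0.2555]
tool_rot: [[0.172, 0.985, -0.003], [0.985, -0.172, -0.001], [-0.001, -0.002, -1.0]]
contact_force: [-3.1, -1.2, 5.6]
grip_width: 0.0498
gripper_force: 2.7
```

Emit:
arm_command(motion=[[50, [1, 0, 5], 0], [50, [1, 0, 0], 0], [50, [0, 0, 0], 0]])

```text
time_s: 6.2
ee_pos: [0.5672, 0.2798, 0.2595]
tool_rot: [[0.173, 0.985, -0.0], [0.985, -0.173, -0.0], [-0.0, -0.0, -1.0]]
contact_force: [-0.1, 0.1, -0.1]
grip_width: 0.0502
gripper_force: 0.0
```

Emit:
arm_command(motion=[[30, [-1, 0.5, 0], 0], [20, [0, 0, 0], 0], [20, [0, 0, 0], 0], [20, [0, 0, 0], 0], [20, [0, 0, 0], 0], [20, [0, 0, 4], 0], [20, [0, 0, 10], 0], [20, [0, 0, 20], 0], [20, [0, 0, 0], 0]], force=40)

```text
time_s: 7.32
ee_pos: [0.5669, 0.2806, 0.2974]
tool_rot: [[0.173, 0.985, 0.006], [0.985, -0.173, 0.002], [0.003, 0.006, -1.0]]
contact_force: [0.3, -0.7, -4.8]
grip_width: 0.0256
gripper_force: 40.0
```

Emit:
arm_command(motion=[[20, [0, 0, 40], 0], [20, [0, 0, 23], 0], [20, [-2, -50, 0], 0.16], [20, [-2, -50, 0], 0.16], [20, [-2, -50, 0], 0.16], [20, [-2, -50, 0], 0.16], [20, [-2, -50, 0], 0.16], [20, [-2, -50, 0], 0.16], [20, [-2, -50, 0], 0.16], [20, [-2, -50, 0], 0.16], [20, [-2, -50, 0], 0.16], [20, [0, 0, 0], 0]])

```text
time_s: 8.82
ee_pos: [0.5476, -0.1733, 0.3567]
tool_rot: [[-0.952, 0.305, 0.0], [0.305, 0.952, -0.002], [-0.001, -0.002, -1.0]]
contact_force: [0.9, 0.3, -6.5]
grip_width: 0.0256
gripper_force: 40.0
```

Emit:
arm_command(motion=[[20, [-1, -40, 0], 0.16], [20, [-1, -35, 0], 0.14], [20, [0, -15, 0], 0.1], [20, [0, 0, 0], 0], [20, [0, 0, 0], 0]])

```text
time_s: 9.45
ee_pos: [0.5463, -0.2586, 0.3567]
tool_rot: [[-0.996, -0.094, 0.0], [-0.094, 0.996, 0.001], [-0.0, 0.001, -1.0]]
contact_force: [0.2, -0.1, -6.5]
grip_width: 0.026
gripper_force: 40.0
```

Emit:
arm_command(motion=[[20, [0, -1, -20], 0], [20, [0, 0, -20], 0], [20, [0, 0, -10], 0], [20, [0, 0, -3], 0], [20, [0, 0, -2], 0], [20, [0, 0, 0], 0], [20, [0, 0, 0], 0]])

```text
time_s: 10.32
ee_pos: [0.5463, -0.2609, 0.3025]
tool_rot: [[-0.995, -0.095, 0.001], [-0.095, 0.995, -0.001], [-0.001, -0.001, -1.0]]
contact_force: [0.6, 0.4, -5.1]
grip_width: 0.0256
gripper_force: 40.0
```

Emit:
arm_command(motion=[[20, [0, 0, -1.5], 0], [20, [0, 0, -1.5], 0], [20, [0, 0, -1], 0], [20, [0, 0, 0], 0]])

```text
time_s: 10.82
ee_pos: [0.5463, -0.2606, 0.3009]
tool_rot: [[-0.995, -0.095, 0.002], [-0.095, 0.995, -0.001], [-0.002, -0.001, -1.0]]
contact_force: [-2.6, 3.3, 6.2]
grip_width: 0.0256
gripper_force: 40.0
```

Emit:
arm_command(motion=[[28, [0, 0, 0], 0], [29, [0, 0, 0], 0], [30, [0, -1, -2], 0], [30, [0, -1, -4], 0], [30, [0, 0, -4], 0], [30, [0, 0, 0], 0]])

```text
time_s: 11.58
ee_pos: [0.546, -0.2628, 0.2866]
tool_rot: [[-0.995, -0.095, -0.001], [-0.095, 0.995, 0.0], [0.001, 0.001, -1.0]]
contact_force: [-0.6, 1.7, -0.7]
grip_width: 0.0298
gripper_force: 0.6
```

Run:
```python
from h import *
s,d=vision.camera('side'); np.savez('s2.npz',p=s,d=d); cv2.imwrite('pics/s2.png',cv2.resize(s[260:450,260:440],None,fx=3,fy=3)[...,::-1])
```

```text
(no output)
```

View pics/s2.png

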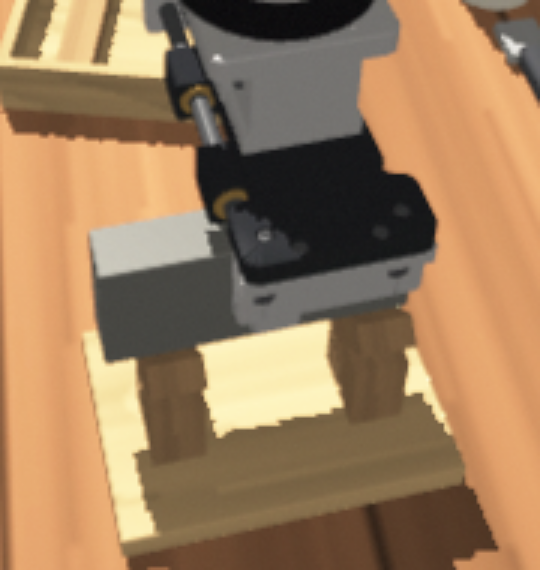

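The side picture shows the tablet standing on both rest cheeks, with its back face visible at crop (160,290), and held between the fingers. Now I ease it backwards.

Emit:
arm_command(motion=[[31.5, [0.1, -1.7, 0], 0], [33, [0.1, -1.7, 0], 0], [34.5, [0.1, -1.7, 0], 0], [36, [0.1, -1.7, 0], 0], [36, [0, 0, 0], 0]])

```text
time_s: 12.25
ee_pos: [0.5465, -0.2681, 0.2881]
tool_rot: [[-0.995, -0.096, -0.001], [-0.096, 0.995, 0.005], [0.001, 0.005, -1.0]]
contact_force: [-1.7, 8.1, 3.1]
grip_width: 0.0362
gripper_force: 4.1
```

Emit:
arm_command(motion=[[38, [0, 0, 0], 0], [40, [0, 0, 0], 0], [42, [0.1, -1, 0], 0], [44, [0.1, -1, 0], 0], [44, [0, 0, 0], 0]])

```text
time_s: 12.88
ee_pos: [0.5467, -0.2711, 0.2877]
tool_rot: [[-0.995, -0.095, -0.001], [-0.095, 0.995, 0.002], [0.0, 0.002, -1.0]]
contact_force: [-1.4, 6.4, 1.0]
grip_width: 0.0439
gripper_force: 3.0
```

Emit:
arm_command(motion=[[46, [0, 0, 0], 0], [48, [0, 0, 0], 0], [50, [0, -0.5, 0], 0], [52, [0, -0.5, 0], 0], [54, [0, -1, 0], 0], [54, [0, 0, 0], 0], [54, [0, 0, 0], 0]])

```text
time_s: 13.75
ee_pos: [0.5468, -0.2737, 0.2878]
tool_rot: [[-0.995, -0.095, 0.0], [-0.095, 0.995, -0.0], [-0.0, -0.0, -1.0]]
contact_force: [0.2, 1.3, -0.4]
grip_width: 0.0539
gripper_force: 0.5
```

Run:
```python
from h import *
s,d=vision.camera('side'); np.savez('s3.npz',p=s,d=d); cv2.imwrite('pics/s3.png',cv2.resize(s[260:450,260:440],None,fx=3,fy=3)[...,::-1])
```

```text
(no output)
```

View pics/s3.png

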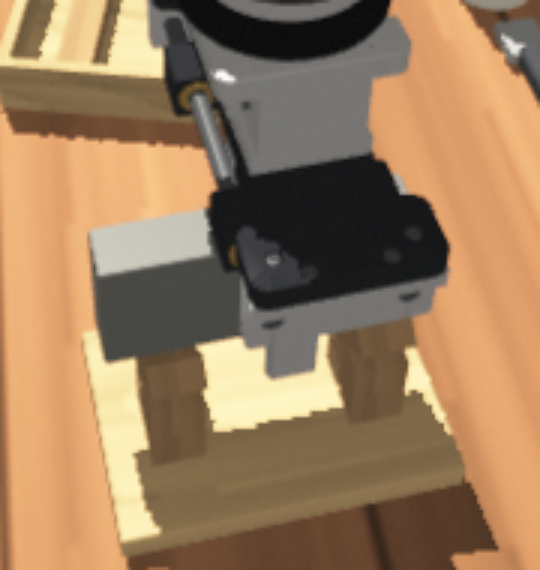

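```bash
cat >> h.py <<'E'
def restpose(d,crop=(330,380,290,345)):
    W,ok=cloud('side',d); M=W*1000; a=np.radians(5.4); ex=np.array([np.cos(a),np.sin(a)]); ey=np.array([-ex[1],ex[0]])
    R=M[...,:2]-[548,-272]; return np.stack([R@ex,R@ey,M[...,2]],-1),ok
E
python3 - <<'E'
from h import *
for n in ['s2','s3']:
    P,ok=restpose(np.load(n+'.npz')['d'])
    for u in (298,310,322):
        print(n,u,[tuple(np.round(P[v,u]).astype(int)) for v in range(330,384,5)])
E
```

```text
s2 298 [(np.int64(-46), np.int64(141), np.int64(0)), (np.int64(-62), np.int64(23), np.int64(134)), (np.int64(-64), np.int64(16), np.int64(133)), (np.int64(-65), np.int64(9), np.int64(133)), (np.int64(-67), np.int64(0), np.int64(134)), (np.int64(-68), np.int64(-2), np.int64(127)), (np.int64(-68), np.int64(-3), np.int64(118)), (np.int64(-68), np.int64(-2), np.int64(107)), (np.int64(-69), np.int64(-2), np.int64(97)), (np.int64(-69), np.int64(-2), np.int64(86)), (np.int64(-70), np.int64(-2), np.int64(74))]
s2 310 [(np.int64(-26), np.int64(134), np.int64(2)), (np.int64(-48), np.int64(19), np.int64(135)), (np.int64(-49), np.int64(14), np.int64(132)), (np.int64(-51), np.int64(4), np.int64(134)), (np.int64(-52), np.int64(-2), np.int64(133)), (np.int64(-52), np.int64(-1), np.int64(121)), (np.int64(-52), np.int64(-1), np.int64(110)), (np.int64(-53), np.int64(-2), np.int64(102)), (np.int64(-53), np.int64(0), np.int64(88)), (np.int64(-53), np.int64(-1), np.int64(79)), (np.int64(-55), np.int64(-9), np.int64(79))]
s2 322 [(np.int64(-7), np.int64(131), np.int64(1)), (np.int64(-33), np.int64(16), np
[... 1248 characters left out ...]
t64(111)), (np.int64(-53), np.int64(-1), np.int64(100)), (np.int64(-53), np.int64(-3), np.int64(92)), (np.int64(-53), np.int64(-2), np.int64(80)), (np.int64(-55), np.int64(-9), np.int64(79))]
s3 322 [(np.int64(-6), np.int64(132), np.int64(-1)), (np.int64(-33), np.int64(16), np.int64(134)), (np.int64(-34), np.int64(10), np.int64(131)), (np.int64(-36), np.int64(2), np.int64(133)), (np.int64(-37), np.int64(-1), np.int64(126)), (np.int64(-37), np.int64(-1), np.int64(116)), (np.int64(-37), np.int64(-1), np.int64(106)), (np.int64(-37), np.int64(-1), np.int64(95)), (np.int64(-37), np.int64(-1), np.int64(84)), (np.int64(-37), np.int64(-2), np.int64(74)), (np.int64(-41), np.int64(-16), np.int64(85))]
```

The depth profile shows the tablet still exactly upright. Its back edge is on the slope a little too far back (bottom 70, back y=-1.5), and it rests against the front finger. I re-grip it, seat it deeper in the V, then tip it by pushing high.

Emit:
arm_command(motion=[[52, [-0.1, 1, 0], 0], [50, [-0.1, 1, 0], 0], [48, [-0.1, 1, 0], 0], [46, [-0.1, 1, 0], 0], [44, [-0.1, 1, 0], 0], [42, [-0.1, 1, 0], 0], [40, [-0.1, 1, 0], 0], [38, [-0.1, 1, 0], 0], [36, [-0.1, 1, 0], 0], [34, [-0.1, 1, 0], 0], [32, [-0.1, 1, 0], 0], [30, [-0.1, 1, 0], 0]])

```text
time_s: 15.3
ee_pos: [0.5456, -0.2615, 0.2877]
tool_rot: [[-0.995, -0.095, 0.0], [-0.095, 0.995, -0.0], [-0.0, -0.0, -1.0]]
contact_force: [0.4, 1.2, 0.1]
grip_width: 0.0304
gripper_force: 0.6
```

Emit:
arm_command(motion=[[28, [-0.1, 1, 0], 0], [20, [0, 0, 0], 0], [20, [0, 0, 0], 0], [20, [0, 0, 0], 0], [20, [0, 0, 0], 0]], force=20)

```text
time_s: 15.92
ee_pos: [0.5455, -0.2603, 0.2876]
tool_rot: [[-0.995, -0.095, -0.0], [-0.095, 0.995, 0.001], [0.0, 0.001, -1.0]]
contact_force: [0.3, 3.7, 0.3]
grip_width: 0.0259
gripper_force: 20.0
```

Emit:
arm_command(motion=[[20, [0, 0, 2], 0], [20, [0, 2, 0], 0], [20, [0, 0, -2], 0], [20, [0, 0, -1.5], 0], [20, [0, 0, -1], 0], [20, [0, 0, 0], 0], [20, [0, 0, 0], 0]], force=30)

```text
time_s: 16.8
ee_pos: [0.5453, -0.2585, 0.2859]
tool_rot: [[-0.995, -0.095, -0.0], [-0.095, 0.995, 0.0], [0.0, 0.0, -1.0]]
contact_force: [-4.7, 2.5, 2.9]
grip_width: 0.0256
gripper_force: 30.0
```

Emit:
arm_command(motion=[[28, [0, 0, 0], 0], [29, [0, 0, 0], 0], [30, [0, 0, 0], 0], [30, [0, 0, 6], 0], [30, [0, 0, 8], 0], [30, [0, 0, 8], 0], [30, [0, 0, 0], 0], [31, [0, 0, 0], 0]])

```text
time_s: 17.8
ee_pos: [0.5457, -0.2583, 0.308]
tool_rot: [[-0.995, -0.095, 0.002], [-0.095, 0.995, 0.0], [-0.002, 0.0, -1.0]]
contact_force: [-0.6, 3.1, 2.4]
grip_width: 0.0308
gripper_force: 1.2
```

Emit:
arm_command(motion=[[32, [0.1, -1.5, 0], 0], [33, [0.1, -1.5, 0], 0], [34, [0.1, -1.5, 0], 0], [34, [0.1, -1.5, 0], 0], [34, [0.1, -1.5, 0], 0], [34, [0.1, -1.5, 0], 0], [34, [0, 0, 0], 0]])

```text
time_s: 18.68
ee_pos: [0.5461, -0.2678, 0.3073]
tool_rot: [[-0.995, -0.095, 0.0], [-0.095, 0.995, -0.0], [-0.0, -0.001, -1.0]]
contact_force: [0.3, 3.7, 2.5]
grip_width: 0.034
gripper_force: 1.6
```

```bash
cat >> h.py <<'E'
def tilt(tag):
    s,d=vision.camera('side'); np.savez(tag+'.npz',p=s,d=d); P,ok=restpose(d)
    for u in (305,318): print(u,[tuple(int(x) for x in np.round(P[v,u])) for v in range(325,390,5)])
    return s
E
python3 -c "
from h import *
tilt('s4')"
```

```text
305 [(-32, 150, -2), (-34, 138, -1), (-36, 127, 1), (-55, 13, 134), (-57, 6, 133), (-58, 1, 131), (-59, -6, 130), (-60, -7, 121), (-60, -6, 109), (-60, -3, 95), (-60, -2, 82), (-58, 11, 52), (-59, 13, 36)]
318 [(-11, 144, 0), (-13, 133, 0), (-16, 121, 2), (-39, 9, 134), (-41, 4, 131), (-43, -4, 132), (-44, -9, 128), (-43, -7, 115), (-43, -4, 101), (-43, -2, 88), (-42, 0, 74), (-46, -15, 86), (-47, -20, 81)]
```

Emit:
arm_command(motion=[[34, [0.1, -1.5, 0], 0], [34, [0.1, -1.5, 0], 0], [34, [0.1, -1.5, 0], 0], [34, [0.1, -1.5, 0], 0], [34, [0.1, -1.5, 0], 0], [34, [0, 0, 0], 0]])

```text
time_s: 19.48
ee_pos: [0.5465, -0.2749, 0.3068]
tool_rot: [[-0.995, -0.095, -0.001], [-0.095, 0.995, 0.001], [0.001, 0.001, -1.0]]
contact_force: [0.4, 2.4, 1.1]
grip_width: 0.0339
gripper_force: 3.6
```

```bash
python3 -c "
from h import *
tilt('s5')"
```

```text
305 [(-32, 148, 0), (-34, 138, 0), (-36, 127, 1), (-38, 118, 0), (-40, 109, -1), (-58, -2, 134), (-60, -8, 132), (-61, -12, 129), (-62, -18, 127), (-62, -15, 112), (-61, -6, 88), (-59, 10, 53), (-58, 13, 36)]
318 [(-10, 144, -1), (-13, 132, 1), (-15, 123, 0), (-17, 113, -1), (-41, 1, 136), (-42, -4, 132), (-44, -10, 130), (-45, -17, 130), (-46, -19, 122), (-44, -10, 99), (-43, -1, 75), (-46, -16, 86), (-47, -19, 80)]
```

Emit:
arm_command(motion=[[32, [0, 0, 0], 0], [32, [0, 0, 0], 0], [32, [-0.1, 1.5, -1.5], 0], [32, [-0.1, 1.5, -1.5], 0], [32, [-0.1, 1.5, -1.5], 0], [32, [-0.1, 1.5, -1.5], 0], [32, [0, 0, 0], 0]], force=8)

```text
time_s: 20.4
ee_pos: [0.5463, -0.2694, 0.3025]
tool_rot: [[-0.995, -0.095, 0.002], [-0.095, 0.995, -0.002], [-0.002, -0.002, -1.0]]
contact_force: [0.1, 1.7, 4.7]
grip_width: 0.034
gripper_force: 7.9
```

```bash
python3 -c "
from h import *
tilt('s6')"
```

```text
305 [(-32, 148, 1), (-34, 136, 2), (-36, 129, -1), (-38, 118, 0), (-57, 8, 131), (-58, 2, 129), (-59, -3, 126), (-60, -10, 126), (-61, -14, 121), (-61, -8, 102), (-60, 1, 78), (-59, 10, 53), (-58, 13, 35)]
318 [(-11, 143, 1), (-13, 134, -1), (-15, 123, -1), (-18, 113, 0), (-41, 4, 131), (-42, -1, 128), (-43, -6, 125), (-44, -12, 123), (-44, -11, 112), (-43, -4, 90), (-42, 4, 67), (-46, -15, 85), (-47, -20, 81)]
```

Emit:
arm_command(motion=[[33, [-0.1, 1, -1], 0], [34, [0, 0, 0], 0], [35, [0.1, -1.5, 0], 0], [35.5, [0.1, -1.5, 0], 0], [36, [0.1, -1.5, 0], 0], [37, [0.1, -1.5, 0], 0], [37.5, [0.1, -1.5, 0], 0], [38, [0.1, -1.5, 0], 0], [38.5, [0.1, -1.5, 0], 0], [38.5, [0, 0, 0], 0]])

```text
time_s: 21.7
ee_pos: [0.5465, -0.2792, 0.2998]
tool_rot: [[-0.996, -0.094, -0.001], [-0.094, 0.996, -0.001], [0.001, -0.001, -1.0]]
contact_force: [0.2, -2.1, -0.4]
grip_width: 0.0384
gripper_force: 1.1
```

```bash
python3 -c "
from h import *
tilt('s7')"
```

```text
305 [(-32, 148, 1), (-34, 137, 1), (-36, 129, -2), (-38, 119, -1), (-40, 107, 1), (-42, 99, -1), (-44, 88, 1), (-59, 1, 110), (-61, -12, 118), (-62, -16, 113), (-63, -20, 109), (-64, -24, 104), (-59, 12, 37)]
318 [(-10, 144, -1), (-13, 133, 0), (-15, 124, -1), (-18, 112, 1), (-20, 102, 1), (-22, 95, -2), (-37, 22, 86), (-44, -9, 118), (-45, -13, 114), (-46, -17, 110), (-47, -21, 105), (-48, -26, 102), (-47, -20, 81)]
```

Emit:
arm_command(motion=[[40, [0, -0.5, 0], 0], [42, [0, -0.5, 0], 0], [44, [0, -0.5, 0], 0], [46, [0, 0, 0], 0], [48, [0, 0, 0], 0], [51, [0, 0, 0], 0], [56, [0, 0, 0], 0], [60, [0, 0, 0], 0], [60, [0, 0, 0], 0]])

```text
time_s: 22.88
ee_pos: [0.5468, -0.2801, 0.3002]
tool_rot: [[-0.995, -0.095, -0.0], [-0.095, 0.995, 0.0], [-0.0, 0.0, -1.0]]
contact_force: [-0.2, -0.6, 0.2]
grip_width: 0.0603
gripper_force: 0.0
```

```bash
python3 -c "
from h import *
s=tilt('s8'); t,d=vision.camera('top'); np.savez('t8.npz',p=t,d=d)
cv2.imwrite('pics/s8.png',np.hstack([cv2.resize(s[260:450,260:440],(540,570)),cv2.resize(t[170:290,400:490],(240,570))])[...,::-1])"
```

```text
305 [(-32, 149, 0), (-34, 138, 0), (-36, 127, 1), (-38, 119, -2), (-40, 108, -1), (-42, 98, 1), (-44, 89, 0), (-57, 11, 96), (-61, -10, 116), (-62, -15, 113), (-63, -18, 107), (-64, -23, 104), (-65, -28, 100)]
318 [(-10, 144, -1), (-13, 134, -2), (-15, 122, 1), (-18, 113, 0), (-20, 103, 0), (-22, 93, 1), (-37, 24, 83), (-42, -1, 108), (-45, -14, 115), (-46, -17, 109), (-47, -21, 106), (-48, -26, 102), (-47, -20, 82)]
```

View pics/s8.png

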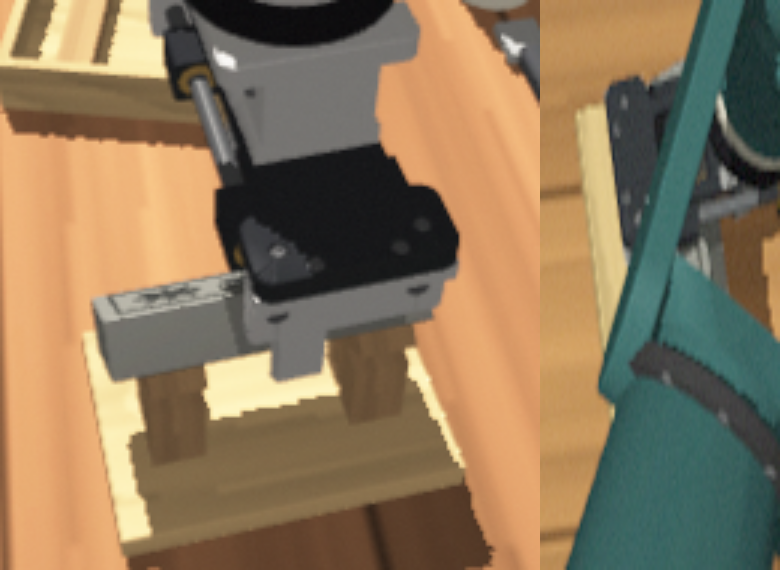

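The picture shows the tablet leaning in the rest with the rosettes up (crop 170,290), and depth confirms 45°. The fingers are clear of it. Now I take it by its long edges, with the fingers between the cheeks.

Emit:
arm_command(motion=[[86, [0, 0, 0], 0], [86, [0, 0, 0], 0], [86, [0, 0, 0], 0], [86, [0, 4, 0], 0], [86, [0, 4.3, 0], 0], [86, [0, 0, -10], 0], [86, [0, 0, -12], 0], [86, [0, 0, -10], 0], [86, [0, 0, 0], 0]])

```text
time_s: 24.1
ee_pos: [0.5464, -0.2716, 0.2662]
tool_rot: [[-0.995, -0.095, -0.003], [-0.095, 0.995, 0.002], [0.003, 0.002, -1.0]]
contact_force: [0.1, 0.0, -0.2]
grip_width: 0.0858
gripper_force: 0.0
```

Emit:
arm_command(motion=[[75, [0, 0, 0], 0], [66, [0, 0, 0], 0], [60, [0, 0, 0], 0], [60, [0, 0, 0], 0], [58, [0, 0, 0], 0], [58, [0, 0, 0], 0], [58, [0, 0, 0], 0]], force=5)

```text
time_s: 24.98
ee_pos: [0.5469, -0.2704, 0.2685]
tool_rot: [[-0.995, -0.096, 0.0], [-0.096, 0.995, 0.004], [-0.0, 0.004, -1.0]]
contact_force: [-0.2, 4.5, 2.2]
grip_width: 0.0613
gripper_force: 5.0
```

Emit:
arm_command(motion=[[58, [0, 1.2, 0], 0], [58, [0, 0, 0], 0], [55, [0, 0, 0], 0], [55, [0, 0, 0], 0], [55, [0, 0, 0], 0]], force=15)

```text
time_s: 25.6
ee_pos: [0.5469, -0.27, 0.2686]
tool_rot: [[-0.995, -0.095, 0.0], [-0.095, 0.995, 0.002], [-0.0, 0.002, -1.0]]
contact_force: [-0.8, 6.0, 4.0]
grip_width: 0.0603
gripper_force: 15.0
```

Emit:
arm_command(motion=[[55, [0, 0, 0], 0], [55, [0, 0, 1], 0], [55, [0, 0, 2], 0], [55, [0, 0, 2], 0], [55, [0, 0, 0], 0], [55, [0, 0, 0], 0]], force=20)

```text
time_s: 26.35
ee_pos: [0.5465, -0.2711, 0.2727]
tool_rot: [[-0.996, -0.095, -0.001], [-0.095, 0.996, -0.001], [0.001, -0.0, -1.0]]
contact_force: [0.2, -0.1, -6.6]
grip_width: 0.0597
gripper_force: 20.0
```

```bash
python3 -c "
from h import *
tilt('s9')"
```

```text
305 [(-32, 149, -1), (-34, 139, -1), (-36, 127, 0), (-38, 117, 1), (-40, 108, -1), (-42, 98, 0), (-44, 89, 0), (-57, 8, 100), (-61, -12, 119), (-62, -17, 115), (-63, -20, 110), (-64, -25, 106), (-65, -29, 102)]
318 [(-11, 143, 0), (-13, 134, -1), (-15, 123, 0), (-18, 113, 0), (-20, 104, -1), (-22, 93, 0), (-37, 22, 86), (-43, -7, 116), (-45, -15, 117), (-46, -20, 114), (-47, -24, 109), (-48, -28, 105), (-47, -19, 81)]
```

Emit:
arm_command(motion=[[55, [0, 0, 8], 0], [55, [0, 0, 14], 0], [55, [0, 0, 16], 0], [55, [0, 0, 14], 0], [55, [0, 0, 8], 0], [55, [0, 10, 0], -0.02], [55, [-1, 20, 0], -0.03], [55, [-1, 22, 0], -0.03], [55, [-1, 22, 0], -0.03], [55, [-1, 22, 0], -0.03], [55, [-1, 22, 0], -0.03], [55, [-1, 22, 0], -0.03]])

```text
time_s: 27.9
ee_pos: [0.5403, -0.1291, 0.3323]
tool_rot: [[-0.994, 0.106, -0.002], [0.106, 0.994, 0.001], [0.002, 0.001, -1.0]]
contact_force: [0.5, 0.2, -5.4]
grip_width: 0.0597
gripper_force: 20.0
```

Emit:
arm_command(motion=[[55, [-1, 22, 0], -0.03], [55, [-1, 22, 0], -0.03], [55, [-1, 22, 0], -0.03], [55, [-1, 22, 0], -0.03], [55, [-1, 22, 0], -0.022], [55, [-1, 22, 0], 0], [55, [0, 15, 0], 0], [55, [0, 6, 0], 0], [55, [0, 0, 0], 0], [55, [0, 0, 0], 0]])

```text
time_s: 29.15
ee_pos: [0.5348, 0.0219, 0.3331]
tool_rot: [[-0.97, 0.245, -0.0], [0.245, 0.97, -0.0], [0.0, -0.0, -1.0]]
contact_force: [-0.2, 0.4, -5.6]
grip_width: 0.0601
gripper_force: 20.0
```

```bash
python3 -c "
from h import *
s,d=vision.camera('side'); np.savez('s10.npz',p=s,d=d)
cv2.imwrite('pics/s10.png',cv2.resize(s[150:330,230:410],None,fx=3,fy=3)[...,::-1])"
```

```text
(no output)
```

View pics/s10.png

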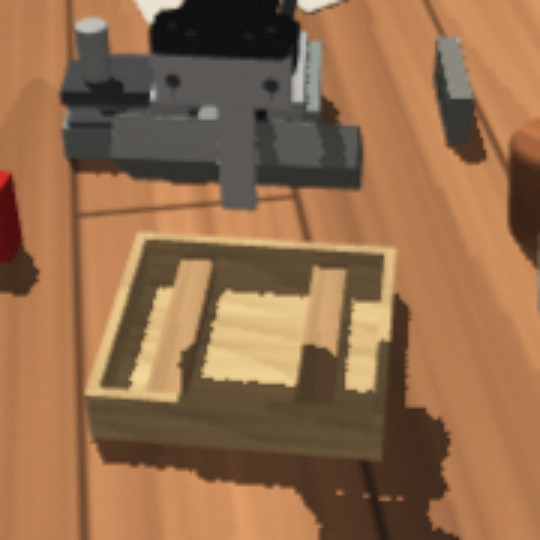

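The picture shows the tablet gripped by its edges at 45°, square above the tray (slab spans crop 110–360, y≈150). I lower it gently now.

Emit:
arm_command(motion=[[55, [0, 0, -12], 0], [55, [0, 0, -20], 0], [55, [0, 0, -20], 0], [55, [0, 0, -18], 0], [55, [0, 0, -12], 0], [55, [0, 0, -5], 0], [55, [0, 0, -2], 0], [55, [0, 0, 0], 0]])

```text
time_s: 30.2
ee_pos: [0.535, 0.0224, 0.2448]
tool_rot: [[-0.97, 0.244, 0.001], [0.244, 0.97, -0.0], [-0.001, 0.0, -1.0]]
contact_force: [0.2, -1.0, -6.5]
grip_width: 0.0602
gripper_force: 20.0
```

Emit:
arm_command(motion=[[55, [0, 0, -1.5], 0], [55, [0, 0, -1.5], 0], [55, [0, 0, -1.5], 0], [55, [0, 0, 0], 0]], force=12)

```text
time_s: 30.7
ee_pos: [0.5347, 0.0225, 0.2396]
tool_rot: [[-0.97, 0.244, -0.0], [0.244, 0.97, 0.0], [0.0, 0.0, -1.0]]
contact_force: [-0.1, 0.3, -6.4]
grip_width: 0.0603
gripper_force: 12.0
```

Emit:
arm_command(motion=[[55, [0, 0, -1.5], 0], [55, [0, 0, -1.5], 0], [55, [-0.3, -1.2, -1.2], 0], [55, [-0.3, -1.2, -1.2], 0], [55, [-0.3, -1.2, -1.2], 0], [55, [0, 0, 0], 0]], force=8)

```text
time_s: 31.45
ee_pos: [0.5347, 0.0202, 0.2371]
tool_rot: [[-0.97, 0.244, 0.005], [0.245, 0.97, 0.005], [-0.004, 0.006, -1.0]]
contact_force: [-3.6, 3.7, 10.4]
grip_width: 0.0612
gripper_force: 8.0
```

Emit:
arm_command(motion=[[55, [-0.3, -1.2, -1], 0], [55, [-0.3, -1.2, -1], 0], [55, [-0.3, -1.2, -1], 0], [55, [-0.3, -1.2, -1], 0], [55, [0, 0, 0], 0]], force=6)

```text
time_s: 32.08
ee_pos: [0.5343, 0.0161, 0.2327]
tool_rot: [[-0.97, 0.244, 0.009], [0.244, 0.97, 0.007], [-0.007, 0.009, -1.0]]
contact_force: [-0.3, 7.0, 6.7]
grip_width: 0.0638
gripper_force: 6.0
```

```bash
cat >> h.py <<'E'
def traycut(tag):
    s,d=vision.camera('side'); np.savez(tag+'.npz',p=s,d=d); W,ok=cloud('side',d); M=W*1000; a=np.radians(-14.2)
    ex=np.array([np.cos(a),np.sin(a)]); ey=np.array([-ex[1],ex[0]]); R=M[...,:2]-[531.5,7]; X,Y,Z=R@ex,R@ey,M[...,2]
    for x0 in (-55,-30,30,55):
        m=ok&(abs(X-x0)<4)&(abs(Y)<70)&(Z>22)&(Z<100)
        o=np.argsort(Y[m])[::max(1,m.sum()//12)]; print(x0,[(int(round(b)),int(round(c))) for b,c in zip(Y[m][o],Z[m][o])])
    return s
E
python3 -c "
from h import *
traycut('s11')"
```

```text
-55 [(-59, 25), (-49, 25), (-38, 25), (-28, 25), (-20, 62), (-17, 70), (-16, 69), (-14, 74), (-12, 77), (-10, 78), (-8, 74), (-5, 25), (8, 24), (39, 48)]
-30 [(-57, 22), (-34, 25), (-22, 68), (-20, 62), (-18, 66), (-18, 67), (-16, 73), (-14, 69), (-13, 71), (-12, 23), (-12, 74), (-10, 80), (-9, 79), (11, 25)]
30 [(-22, 62), (-20, 63), (-20, 65), (-19, 67), (-17, 70), (-16, 72), (-15, 72), (-14, 72), (-11, 77), (-10, 78), (-9, 77), (-8, 81), (23, 61)]
55 [(-58, 24), (-49, 25), (-37, 24), (-26, 26), (-21, 63), (-19, 25), (-16, 24), (-14, 72), (-10, 76), (-8, 82), (0, 23), (12, 25), (38, 49)]
```

The cross-section gives a tilt of about 37°, with the lower back edge resting on the battens. The rotation is controlled, so I continue.

Emit:
arm_command(motion=[[55, [-0.3, -1.2, -1.3], 0], [55, [-0.3, -1.2, -1.5], 0], [55, [-0.3, -1.2, -1.5], 0], [55, [-0.3, -1.2, -1.5], 0], [55, [-0.3, -1, -1.5], 0], [55, [-0.2, -0.8, -1.5], 0], [55, [0, 0, 0], 0]], force=6)

```text
time_s: 33.0
ee_pos: [0.5313, 0.007, 0.2204]
tool_rot: [[-0.97, 0.245, 0.001], [0.245, 0.97, -0.001], [-0.002, -0.001, -1.0]]
contact_force: [2.6, 0.7, 1.4]
grip_width: 0.0653
gripper_force: 6.0
```

```bash
python3 -c "
from h import *
traycut('s12')"
```

```text
-55 [(-59, 24), (-49, 25), (-38, 24), (-33, 42), (-31, 53), (-31, 52), (-30, 52), (-29, 27), (-25, 25), (-20, 60), (-11, 58), (-3, 57), (17, 54)]
-30 [(-57, 27), (-34, 43), (-33, 52), (-32, 39), (-32, 50), (-31, 43), (-30, 44), (-30, 54), (-29, 61), (-28, 61), (-24, 59), (-20, 60), (-14, 57), (-12, 58)]
30 [(-36, 40), (-33, 45), (-32, 35), (-31, 49), (-30, 57), (-27, 60), (-22, 60), (-11, 58), (-4, 56), (3, 55), (13, 54), (22, 52)]
55 [(-59, 26), (-48, 24), (-36, 25), (-33, 50), (-32, 42), (-31, 55), (-29, 59), (-25, 26), (-17, 60), (-4, 56), (6, 55), (18, 52), (65, 24)]
```

Emit:
arm_command(motion=[[55, [0, 0, -1.5], 0], [55, [0, 0, -1.5], 0], [55, [0, 0, -1.5], 0], [55, [0, 0, -1.5], 0], [55, [0, 0, -1.5], 0], [55, [0, 0, 0], 0], [55, [0, 0, 0], 0]], force=8)

```text
time_s: 33.92
ee_pos: [0.5304, 0.0078, 0.2118]
tool_rot: [[-0.97, 0.244, -0.003], [0.244, 0.97, 0.001], [0.003, 0.001, -1.0]]
contact_force: [-0.7, -2.6, -2.2]
grip_width: 0.0626
gripper_force: 8.0
```

```bash
python3 -c "
from h import *
traycut('s13')"
```

```text
-55 [(-60, 25), (-49, 25), (-40, 23), (-32, 32), (-31, 33), (-30, 37), (-30, 32), (-29, 34), (-26, 53), (-20, 53), (-13, 52), (-2, 49), (10, 52)]
-30 [(-58, 23), (-33, 42), (-32, 34), (-31, 38), (-31, 36), (-31, 28), (-31, 47), (-30, 40), (-29, 39), (-29, 53), (-25, 52), (-22, 52), (-19, 54)]
30 [(-33, 43), (-32, 47), (-32, 39), (-31, 33), (-29, 54), (-23, 53), (-17, 53), (-7, 51), (-1, 52), (6, 53), (15, 50), (22, 52)]
55 [(-59, 26), (-47, 24), (-35, 25), (-33, 33), (-32, 52), (-31, 36), (-28, 53), (-18, 54), (-9, 53), (2, 51), (13, 51), (24, 50)]
```

Flat and centred to within about 2 mm. I release it and lift away.

Emit:
arm_command(motion=[[63, [0, 0, 0], 0], [64, [0, 0, 0], 0], [68, [0, 0, 0], 0], [76, [0, 0, 0], 0], [80, [0, 0, 0], 0], [80, [0, 0, 0], 0], [80, [0, 0, 20], 0], [80, [0, 0, 40], 0], [80, [0, 0, 50], 0], [80, [0, 0, 50], 0], [80, [-40, 40, 0], 0], [80, [0, 0, 0], 0]])

```text
time_s: 35.48
ee_pos: [0.4893, 0.0489, 0.3737]
tool_rot: [[-0.97, 0.242, 0.001], [0.242, 0.97, 0.001], [-0.001, 0.001, -1.0]]
contact_force: [-0.7, -0.2, -0.6]
grip_width: 0.08
gripper_force: 0.0
```

Emit:
arm_command(motion=[[80, [-60, 40, 0], 0], [80, [-60, 40, 0], 0], [80, [-60, 40, 0], 0], [80, [0, 40, 0], 0], [80, [0, 0, 0], 0], [80, [0, 0, 0], 0]])

```text
time_s: 36.22
ee_pos: [0.3355, 0.191, 0.3725]
tool_rot: [[-0.97, 0.244, -0.001], [0.244, 0.97, -0.001], [0.0, -0.001, -1.0]]
contact_force: [0.7, -0.5, -0.4]
grip_width: 0.0801
gripper_force: 0.0
```

```bash
python3 -c "
from h import *
p,d=vision.camera('top'); W,ok=cloud('top',d); M=W*1000; z=M[...,2]
m=ok&(z>45)&(z<60)&(np.hypot(M[...,0]-531,M[...,1]-7)<85); print(rect(W,m),m.sum(),z[m].mean())
A=np.c_[M[m][:,:2],np.ones(m.sum())]; print(np.linalg.lstsq(A,z[m],rcond=None)[0])
r=np.zeros_like(m); r[185:295,270:380]=1; r&=ok&(z>31)&(z<42); print(rect(W,r))
cv2.imwrite('pics/t14.png',cv2.resize(p[100:300,240:440],None,fx=3,fy=3)[...,::-1])"
```

```text
(array([524.6,   6.3]), array([ 62.1, 140.4]), 75.0) 1770 51.49099205817492
[-1.55869642e-03 -3.29650737e-03  5.23287110e+01]
(array([531.7,   6.6]), array([160.2, 177.2]), 75.9)
```

View pics/t14.png

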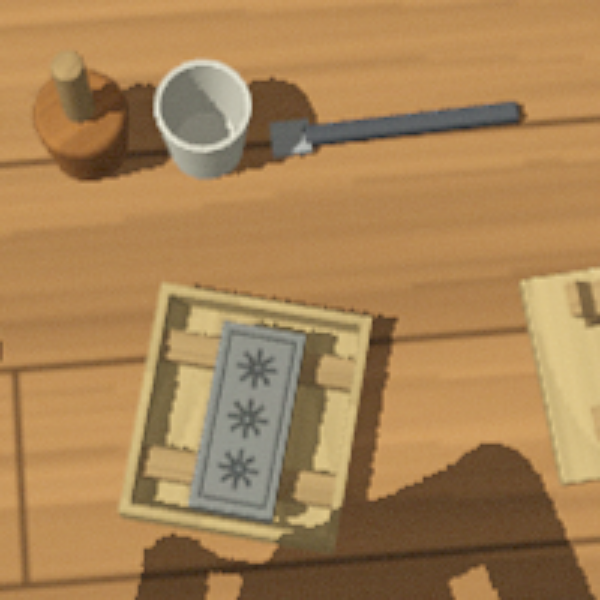

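The tablet lies flat with its rosettes up across both battens (crop 247,418). It is about 7 mm from the middle and within 1° of square, and the mallet, pot and chisel are undisturbed.

```bash
python3 -c "
from cell import bot
print(bot.sign_off())"
```

```text
the job is handed in; nothing more can be done
None
```

The vise was opened with the tablet still standing; the tablet was then leaned on the rest, let go, and laid carved face up in the tray (about 7 mm off the middle, 1° off square), and I handed the job in at about 36 s of the 72 s allowed, with no verdict returned.

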